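# Expose the sediment sample with the spring-return shutter lever

## Robot

A 6-joint arm with a two-finger parallel gripper is mounted at the origin on a cart in front of the work surface, level with it; the furniture and walls round the work are solid. World frame = base frame: x ahead of the robot, y to its left, z up, the work surface at z = 0. Lengths are in m, angles in rad, forces in N, time in s.
With the tool pointing down it reaches from about 0.325 to 0.925 m from the base axis. Payload 3.1 kg.
Tool frame: the origin (TCP) lies at the very end of the fingers, on their centre line; the grasp point (between the pads) lies 19 mm behind it; z points along the fingers, y is the line along which they close (so a half turn about z gives the same grasp; the last joint's range is limited). The gripper opens to 85 mm and grips with 20 to 120 N. Pads are 22 mm wide; open, the fingers measure 114 mm over their backs; the gripper's body (76 mm by 85 mm) begins 54 mm behind the grasp point. The pads swing forward as they close: fully open they stand 13 mm farther back than shut.
Start: joints at [1.076, 0.217, 1.613, -0, 1.311, -0.112], TCP at [0.233, 0.58, 0.197] pointing down, gripper open.
Joint ranges: [-2.75, 2.75], [-0.78, 2.1], [0.31, 2.55], [-1.13, 4.27], [0.13, 2.63], [-2.58, 2.58]. Speed limits (rad/s): [2.79, 2.79, 3.14, 3.14, 3.14, 3.14].

## Interface

Orientations are given as a 3x3 rotation matrix whose columns are the frame's x, y, z axes.
In Python, from workcell import move_to, move_straight, move_joints, ungrasp, grasp, hold, solve_ik, observe, snapshot, IKError, close_job gives the robot as it stands. The module is installed in compiled form; this text tells all that it offers. Calls block until the motion is done:
- move_to(position, orientation): joint-space move of the TCP to a pose.
- move_straight(position, rot=None, feed=0.15, guard=None): straight line of the TCP; rot=None keeps the orientation; feed is the mean speed in m/s. With guard (N) it stops when the force on the tool has changed by that much, and returns True; else False.
- move_joints(angles): joint-space move.
- ungrasp() and grasp(squeeze=None): open the fingers fully, or close them until they stop; squeeze is the grip in N (None keeps the last).
- hold(seconds).
- solve_ik(position, orientation): joint angles nearest the present ones, or None.
- observe(): the state.
- snapshot(name): name is "scene" or "top" or "wrist"; returns a dict with "img" (420x560x3 uint8, blue, green, red), "mtx" (3x3 intrinsics, pixels), "extrinsics" (4x4, takes a point from world to camera coordinates). Camera axes: x right, y down, z forward; pixel columns grow to the right and rows downward; lengths in m; the calibration is good to about 2 mm. A picture is of the moment at which its call begins. There is no depth.
A pose or a line that the arm cannot do raises IKError and nothing moves.
- close_job(): hands the job in; it is judged then, once.
The state is a dict: "t": time; "joint_positions": joint angles; "qd": joint speeds; "tau": joint torques, N m; "tcp_pos": TCP position; "tcp_rot": TCP orientation; "wrist_force": force on the tool from outside, world axes, zero at the start; "ft_torque": the same for the moment, N m; "finger_gap": opening from 0.0 (shut) to 1.0 (fully open); "grip_force": force on a finger pad.
Only numpy, scipy, OpenCV 4.12 (cv2) and the standard library are available. Lean on these libraries where they do the work, as an engineer would, in place of code of your own. Each camera call takes 0.05 s, during which the arm holds its last target. There are 200 camera calls.

## Task

Give the sediment sample a short exposure: tilt the black-handled lever on the front of the lamp housing fully towards the side where the sample glass (the one with the brown layers) stands, keep it there for about two seconds, then let go so that it springs back upright. Do not tilt it towards the empty beaker, and leave both vessels standing where they are.

Things in the scene. Friction and masses are not known exactly. Their poses are not given: they have to be found in the camera images.
- lamp_box: Fixed white lamp housing, 82 deep (x) x 210 wide (y) x 126 mm high, on a 6 mm high grey tray that reaches 149 mm to the front (-x). Origin: on the worktop under the housing's centre. x points to its back, away from the robot, y left along its front, z up. Two light ports in the front, at y = +55 and -55 mm, lie behind the lever's dark blades; one vessel stands before each, at about x = -100 mm.
- lever (a joint): Spring-centred hinge of the shutter lever, rad: 0 upright; +0.5 (stop) tilted fully to the housing's +y side, uncovering the +y port; -0.5 (stop) fully to the -y side. The axis runs along the housing's x, 81 mm above the worktop. It takes about 5 N sideways at the handle to reach the stop; let go, it springs back to 0.
- lever_grip (a point): Middle of the lever's handle, an upright black cylinder, 20 mm in diameter, 40 mm long, on a steel rod. Upright, it is 186 mm above the worktop, 51 mm in front of the housing's origin and 105 mm above the hinge axis; it moves on a circle of that radius in the housing's y-z plane. The handle reaches 20 mm above and below this point, clear above the housing; nothing else is near it.
- sample_center (a point): Centre of the sample glass (loose), a clear round glass with layers of brown sediment and a pale lid, 49 mm in diameter, 77 mm high; half-way up. It stands on the tray before one of the two ports.
- blank_center (a point): Centre of the empty clear beaker (loose), 52 x 57 mm, 68 mm high; half-way up. It stands on the tray before the other port.
Mind the look-alikes: they are no part of the job. What is shaped like the part that bears blank_center but orange or yellow is not meant. Leave any purple look-alike of the part that bears sample_center alone.

How it is judged:
By the outcome, as a careful person would: the job done as asked, in the order asked, and still so for the second after the job is handed in, with the robot touching nothing.
It also fails if it takes over 35 s, if anything falls off the work surface, if the arm or the gripper's body presses on something with over 40 N, if the wrist force passes 120 N, or if a joint passes its speed limit or range.

## Working session

There is one attempt and no reset: what is moved stays moved. The work goes in short steps, each a Python script; the robot and the scene stay as the last script left them, time stands still between calls to the robot, and variables do not carry over. Pictures are saved under pics/ and viewed, at most 10 in all, crops included, and the job is handed in when it is done.

```bash
mkdir -p pics; python3 - <<'E'
from workcell import *
import cv2,numpy as np,pickle
d={n:snapshot(n) for n in("scene","top")}
pickle.dump(d,open("d.pkl","wb"))
for n in d: cv2.imwrite(f"pics/{n}0.png",d[n]["img"]); print(n,d[n]["mtx"].round(1).tolist(),d[n]["extrinsics"].round(3).tolist())
print(observe()["t"])
E
```

```text
scene [[487.9, 0.0, 283.1], [0.0, 487.9, 213.3], [0.0, 0.0, 1.0]] [[0.657, -0.754, -0.013, -0.332], [-0.361, -0.299, -0.883, 0.29], [0.662, 0.585, -0.469, 0.573], [0.0, 0.0, 0.0, 1.0]]
top [[509.1, 0.0, 276.4], [0.0, 509.1, 218.7], [0.0, 0.0, 1.0]] [[-0.03, -1.0, -0.005, -0.003], [-0.999, 0.03, -0.044, 0.501], [0.045, 0.004, -0.999, 0.956], [0.0, 0.0, 0.0, 1.0]]
0.1
```

View pics/scene0.png

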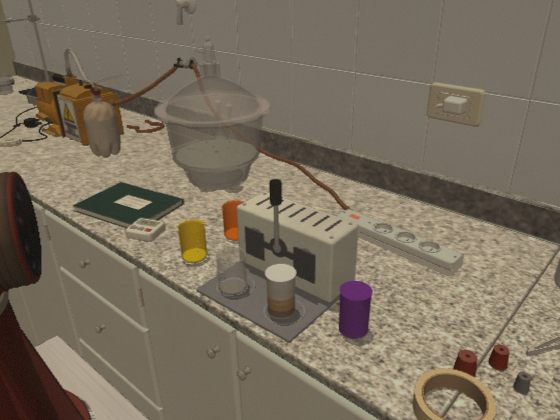

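View pics/top0.png

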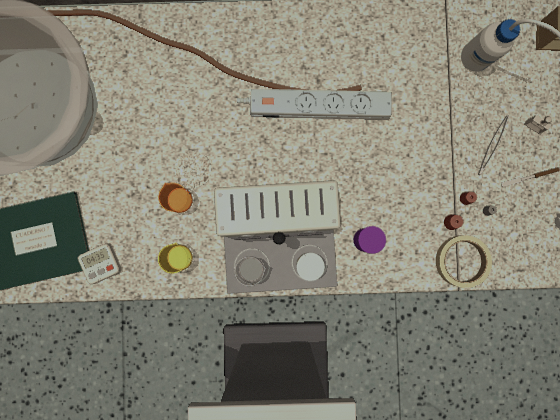

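The scene view shows the black handle at (276,192). The sample glass (brown layers, pale lid) is at (281,292) and the clear beaker at (232,272). In the top view the handle is at (279,238), the lid at (311,266) and the beaker at (252,267).

Candidates for the sample are the brown-layered glass at (281,292) and the purple cylinder at (355,310). Candidates for the beaker are the clear one at (232,272), the yellow at (193,242) and the orange at (233,220). The brown-layered glass and the clear beaker on the tray fit the description. I'll measure these and confirm with a crop.

```bash
cat >h.py <<'E'
import cv2,numpy as np,pickle
def ray(s,p):
    E=s["extrinsics"];R=E[:3,:3];return -R.T@E[:3,3],R.T@np.linalg.inv(s["mtx"])@[p[0],p[1],1]
def onz(s,p,z):
    c,r=ray(s,p);return c+r*(z-c[2])/r[2]
def tri(s1,p1,s2,p2):
    P=[s["mtx"]@s["extrinsics"][:3] for s in(s1,s2)]
    X=cv2.triangulatePoints(*P,np.array(p1,float),np.array(p2,float))[:,0];X=X[:3]/X[3]
    return X,[np.linalg.norm((lambda q:q[:2]/q[2])(Pi@np.r_[X,1])-p) for Pi,p in zip(P,(p1,p2))]
def blob(mask,roi):  # largest contour in x0,y0,x1,y1
    m=np.zeros_like(mask);x0,y0,x1,y1=roi;m[y0:y1,x0:x1]=mask[y0:y1,x0:x1]
    c=cv2.findContours(m,cv2.RETR_EXTERNAL,cv2.CHAIN_APPROX_NONE)[0];return max(c,key=cv2.contourArea)
E
python3 - <<'E'
from h import *
d=pickle.load(open("d.pkl","rb"));S,T=d["scene"],d["top"]
dark=lambda s,v=45:(s["img"].max(2)<v).astype(np.uint8)*255
c=blob(dark(S),(262,172,292,210));q=cv2.minAreaRect(c);print("scene handle",q)
c2=blob(dark(T),(268,228,292,250));e=cv2.minEnclosingCircle(c2);print("top handle",e,cv2.boundingRect(c2))
print("top-of-handle on z=.206",onz(T,e[0],.206))
print("grip tri",tri(S,q[0],T,e[0]))
hsv=cv2.cvtColor(T["img"],cv2.COLOR_BGR2HSV)
g=cv2.morphologyEx(((T["img"].min(2)>150)&(hsv[...,1]<40)).astype(np.uint8)*255,cv2.MORPH_CLOSE,np.ones((9,9)))
g=cv2.morphologyEx(g,cv2.MORPH_OPEN,np.ones((9,9)))
for n,roi,z in(("box",(205,170,350,237),.126),("lid",(293,248,332,288),.083)):
    c=blob(g,roi);r=cv2.minAreaRect(c);b=np.array([onz(T,p,z)[:2] for p in cv2.boxPoints(r)])
    print(n,r,b.round(3).tolist(),b.mean(0).round(4),[np.linalg.norm(b[i]-b[i-1]).round(4) for i in(0,1)])
print("beaker",onz(T,(252,267),.06))
a=cv2.resize(S["img"][160:340,185:385],None,fx=2.5,fy=2.5,interpolation=cv2.INTER_CUBIC)
b=cv2.resize(T["img"][170:300,200:400],(500,325),interpolation=cv2.INTER_CUBIC)
cv2.imwrite("pics/c1.png",a);cv2.imwrite("pics/c2.png",b)
E
```

```text
scene handle ((275.5, 192.0), (24.0, 11.0), 90.0)
top handle ((279.37127685546875, 237.1732635498047), 6.7318549156188965) (273, 232, 14, 12)
top-of-handle on z=.206 [ 0.46368221 -0.02286589  0.206     ]
grip tri (array([ 0.46393032, -0.02296657,  0.1853545 ]), [np.float64(0.08027729487050778), np.float64(0.07581433967325141)])
box ((277.0, 203.0), (66.0, 144.0), 90.0) [[0.581, 0.099], [0.574, -0.143], [0.463, -0.139], [0.47, 0.101]] [ 0.5218 -0.0206] [np.float64(0.111), np.float64(0.242)]
lid ((310.0, 266.0), (26.0, 26.0), 90.0) [[0.436, -0.053], [0.435, -0.099], [0.389, -0.097], [0.391, -0.052]] [ 0.4127 -0.075 ] [np.float64(0.0454), np.float64(0.0455)]
beaker [0.41281168 0.02777242 0.06      ]
```

View pics/c1.png

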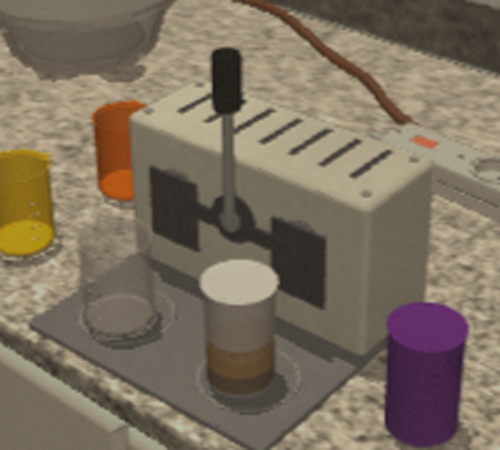

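The crop confirms it. The brown-layered glass with the pale lid stands before the port on the right, which is the housing's -y side (lid at world y ≈ -0.075, beaker at +0.028). The purple, yellow and orange look-alikes are off the tray.

The handle triangulates to (0.464, -0.023, 0.185), against a stated height of 0.186. I'll push it towards -y with shut fingers from its +y side.

```bash
python3 - <<'E'
from workcell import *
import cv2,numpy as np
R=np.array([[0,1,0],[1,0,0],[0,0,-1.]])
Rs=[R,R@np.diag([-1,-1,1])]
P=[.464,.025,.28]
qs=[(solve_ik(P,r),r) for r in Rs]
q,R=min([a for a in qs if a[0] is not None],key=lambda a:abs(a[0][5]))
print(np.round(q,2)); np.save("R.npy",R)
p=observe()["tcp_pos"]
move_straight([p[0],p[1],.30]); grasp(20)
move_to(P,R); move_straight([.464,.025,.152],feed=.1)
s=snapshot("scene");t=snapshot("top");o=observe();print(o["t"],o["tcp_pos"],o["wrist_force"],o["finger_gap"])
cv2.imwrite("pics/a.png",np.hstack([cv2.resize(s["img"][120:330,170:370],(400,420)),cv2.resize(t["img"][150:300,205:348],(400,420))]))
E
```

```text
[-0.1  -0.2   1.87 -0.    1.46 -0.1 ]
5.3917 [0.46466752 0.02494748 0.15282934] [-0.07975266 -0.05606807  0.26187809] 0.0023269666337107195
```

View pics/a.png

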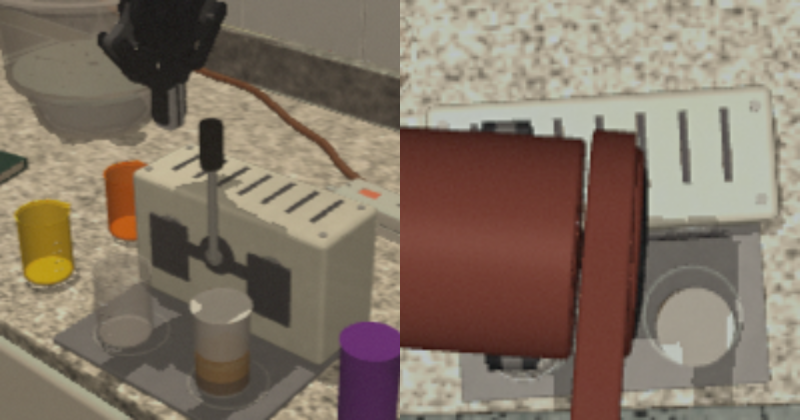

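The tip appears at scene pixel (255,182), but the TCP should project to about (255,202). I'll look closer before pushing.

```bash
python3 - <<'E'
from workcell import *
import cv2,numpy as np
s=snapshot("scene");w=snapshot("wrist");o=observe();print(o["t"],o["tcp_pos"],o["finger_gap"])
E=s["extrinsics"]
for z in(0,.019,.038,.073):
    c=E@np.r_[np.array(o["tcp_pos"])+[0,0,z],1];c=s["mtx"]@c[:3];print(z,c[:2]/c[2])
cv2.imwrite("pics/b.png",np.hstack([cv2.resize(s["img"][110:220,210:310],(400,440),interpolation=cv2.INTER_CUBIC),cv2.resize(w["img"],(400,440))]))
E
```

```text
5.4917 [0.46444663 0.02495568 0.15260334] -0.0007676422667348147
0 [254.88160027 201.66427322]
0.019 [254.42610254 191.48633453]
0.038 [253.96053806 181.08345769]
0.073 [253.07542518 161.30591761]
```

View pics/b.png

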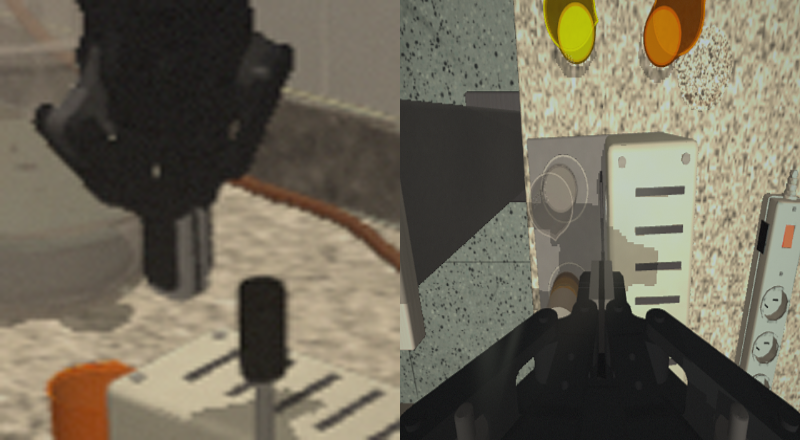

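The enlarged crop shows the tip at scene (254.5,184), about 33 mm higher than the reported TCP. The wrist view shows the tips near (600,262) in the composite. I'll check this against the wrist projection.

```bash
python3 - <<'E'
from workcell import *
import cv2,numpy as np
w=snapshot("wrist");s=snapshot("scene");o=observe();E=w["extrinsics"];print(o["joint_positions"],o["qd"], np.round(-E[:3,:3].T@E[:3,3],3))
for z in(0,.019,.033,.05):
    c=E@np.r_[np.array(o["tcp_pos"])+[0,0,z],1];c=w["mtx"]@c[:3];print(z,c[:2]/c[2])
im=w["img"].copy()
for n,p in(("lid",[.4127,-.075,.083]),("bk",[.4128,.0278,.07]),("h",[.464,-.023,.206]),("tcp",o["tcp_pos"])):
    c=E@np.r_[p,1];c=w["mtx"]@c[:3];u=tuple(int(v) for v in c[:2]/c[2]);cv2.drawMarker(im,u,(0,0,255),0,12);cv2.putText(im,n,u,0,.5,(255,0,0))
cv2.imwrite("pics/w.png",im)
E
```

```text
[-9.73586007e-02 -8.82242973e-02  2.02254566e+00 -2.62841429e-05
  1.20659162e+00 -9.73897253e-02] [-0.00066299  0.00247835  0.00111425 -0.00310691  0.00044074  0.00047299] [0.464 0.096 0.33 ]
0 [282.23790239 239.05630365]
0.019 [282.36564461 252.35646898]
0.033 [282.47850834 264.10752703]
0.05 [282.644115   281.35003374]
```

View pics/w.png

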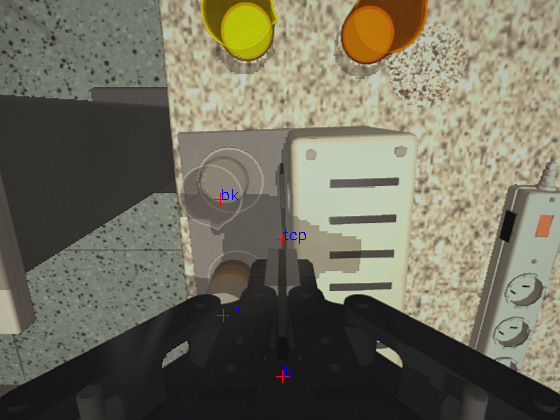

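The wrist view agrees: the fingertips (282,248) sit a little above the nominal TCP mark (282,239). A tip height of z = 0.142 works either way, since the tip stays on the handle and clear of the housing. The clock stands still between scripts, so I'll push until the stop is felt and look while frozen.

```bash
python3 - <<'E'
from workcell import *
import cv2,numpy as np
g0=move_straight([.464,.025,.142],feed=.05,guard=5)
a=observe();print(g0,a["tcp_pos"],np.round(a["wrist_force"],2))
g=move_straight([.464,-.075,.142],feed=.05,guard=13)
o=observe();print(g,o["t"],o["tcp_pos"],np.round(o["wrist_force"],2))
s=snapshot("scene")
cv2.imwrite("pics/p1.png",cv2.resize(s["img"][110:320,180:380],(570,600),interpolation=cv2.INTER_CUBIC))
E
```

```text
False [0.46328755 0.02506773 0.14114607] [ 0.87 -0.48  0.07]
True 7.425 [ 0.46316037 -0.05460726  0.14140561] [-0.02  3.81  3.47]
```

View pics/p1.png

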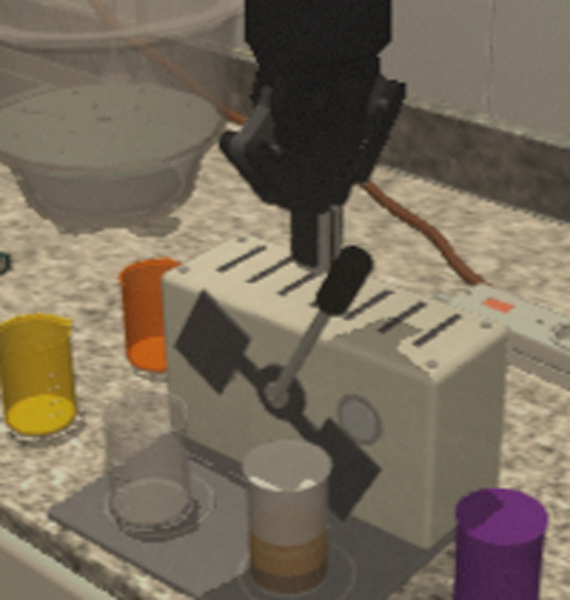

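The crop shows the lever well tilted towards the sample, handle at scene (301,208), with the sample's port uncovered and both vessels standing. The force has settled at 3.8 N, so I'll press a little further to be sure it is on the stop, hold two seconds, and compare the angle.

```bash
python3 - <<'E'
from workcell import *
from h import *
g=move_straight([.464,-.064,.142],feed=.04,guard=10)
o=observe();print(g,o["t"],o["tcp_pos"],np.round(o["wrist_force"],2))
s=snapshot("scene");hold(1.7)
o=observe();print(o["t"],o["tcp_pos"],np.round(o["wrist_force"],2))
c=blob((s["img"].max(2)<45).astype(np.uint8)*255,(285,193,315,225));print(cv2.minAreaRect(c))
for a in(.35,.4,.45,.5):
    p=s["mtx"]@(s["extrinsics"]@[.464,-.023-.105*np.sin(a),.081+.105*np.cos(a),1])[:3];print(a,(p[:2]/p[2]).round(1))
cv2.imwrite("pics/p2.png",cv2.resize(s["img"][110:320,180:380],(570,600),interpolation=cv2.INTER_CUBIC))
E
```

```text
True 7.6917 [ 0.4631006  -0.05423293  0.14143616] [0.12 4.39 3.28]
9.4417 [ 0.46309931 -0.05391861  0.141378  ] [0.41 2.75 5.1 ]
((299.4999694824219, 207.49996948242188), (12.690895080566406, 24.6957950592041), 30.963754653930664)
0.35 [292.7 201.6]
0.4 [295.1 203.6]
0.45 [297.5 205.7]
0.5 [299.8 208. ]
```

The handle measured (299.5,207.5) against a prediction of (299.8,208.0) at the stop, so the lever was fully tilted. It has been held about 2 s, so I'll release it now by backing off in +y, then lifting.

```bash
python3 - <<'E'
from workcell import *
from h import *
s=snapshot("scene")
c=blob((s["img"].max(2)<45).astype(np.uint8)*255,(285,193,315,225));print("held",cv2.minAreaRect(c))
R=np.load("R.npy")
move_straight([.464,.03,.142],feed=.2); print(observe()["t"])
move_straight([.464,.03,.30],feed=.15)
hold(.5)
s=snapshot("scene");o=observe();print(o["t"],o["tcp_pos"],np.round(o["wrist_force"],2))
c=blob((s["img"].max(2)<45).astype(np.uint8)*255,(262,172,292,210));print(cv2.minAreaRect(c))
cv2.imwrite("pics/e.png",cv2.resize(s["img"][110:350,160:380],(550,600)))
E
```

```text
held ((299.70001220703125, 207.6000213623047), (12.521980285644531, 24.59674644470215), 26.56505012512207)
10.0583
11.8083 [0.46401995 0.03000923 0.29996566] [ 0.43  0.9  -0.18]
((275.1297912597656, 191.9668426513672), (24.22962188720703, 10.879678726196289), 86.98721313476562)
```

View pics/e.png

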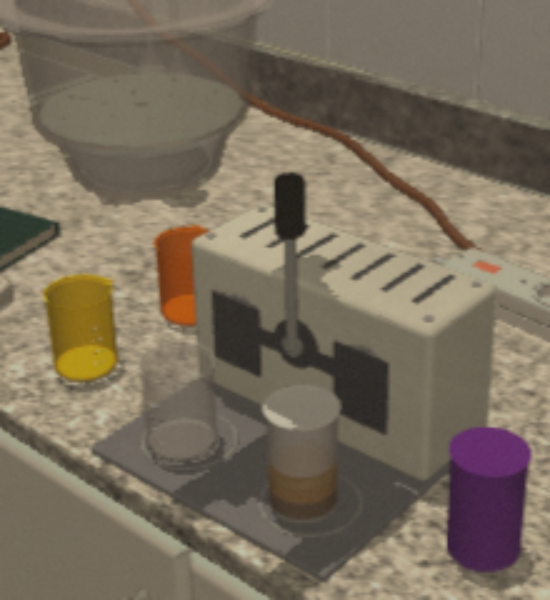

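The lever is upright again, with the handle at scene (275,192) as at the start. Both blades cover the ports, the vessels have not moved, and the arm is clear.

```bash
python3 -c "
from workcell import *
print(close_job())"
```

```text
the job is handed in; nothing more can be done
None
```

The lever was tilted fully towards the sample's side (-y), held there for about two seconds and released; it sprang back upright, both vessels stand where they were, and the job is handed in.

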